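# Lens check of a dried root slice

### The job

Three slices of dried root lie on the sample board: take the one whose size matches the round recess of the inspection stand (the small one would lie loose in it, the large one does not go in) and seat it flat in the recess. Then pick up the reading lens and finish while holding it, still and level, centred over that slice with the lens rim at the height of the pointer on the stand's post; keep holding it there, do not rest it on anything or put it down. Leave the pointer's setting, the other slices and everything else on the desk as they are.

Things in the scene. Friction and masses are not known exactly. Their poses are not given: they have to be found in the camera images.
- stand: Inspection stand, fixed to the desk: aluminium base plate 200 (x) x 120 (y) x 12 mm high with a round recess and an upright steel post. Origin at the centre of its underside on the desk. The recess centre is 50 mm along the stand's -x; the post (12 mm diameter, top 150 mm above the desk) is 60 mm along its +x, so 110 mm from the recess. z is up
- recess (a point): Centre of the recess's mouth, on the top face of the base plate, 12 mm above the desk. The recess is 40 mm in diameter, 5 mm deep, with a flat floor and a 2 mm chamfer. Axes as the stand's
- focal_mark (a point): Tip of the small dark pointer (4 mm thick, 8 mm wide) on the collar of the stand's post, at mid-thickness: its height is the focal height, at which the lens rim's middle must be held. It points along the stand's -x towards the recess; the tip is 79 mm short of the recess centre, horizontally. Its height above the desk is 75 to 120 mm, different each time
- collar (a joint): Height setting of the pointer collar on the post: 0 = pointer 75 mm above the desk, 0.045 = 120 mm. Held by a stiff friction of about 5 N; not to be moved
- board: Pale wooden sample board, fixed to the desk, 90 (x) x 280 (y) x 6 mm high, on which the three slices lie in a row along its y, 85 mm apart, in any order. Origin at the centre of its underside; it is on one side of the stand and the lens on the other, either way round
- slice_small: Dried root slice, flat disc 25 mm in diameter, 16 mm thick, dark bark rim and pale top; about 10 g. Origin at the centre of its underside, z up. To be left alone
- slice_medium: Dried root slice, flat disc 35 mm in diameter, 16 mm thick, otherwise like the others; about 15 g. Origin at the centre of its underside, z up. This one matches the recess; seated, its underside is 7 mm and its top 23 mm above the desk
- slice_large: Dried root slice, flat disc 46 mm in diameter, 16 mm thick, otherwise like the others; about 24 g. Origin at the centre of its underside, z up. To be left alone
- lens: Reading lens lying flat on the desk, about 120 g: round steel rim 70 mm outer diameter, 10 mm high, with the glass in it; the straight black handle runs along the lens's -x, from 48 to 138 mm from the lens centre, 16 mm wide (y) and 16 mm high, its underside flush with the rim's. It balances about 70 mm from the lens centre, on the handle. Origin at the lens centre on the underside; z is up, square to the glass
- lens_mid (a point): Centre of the lens, at the rim's mid-height, 5 mm above the underside. Axes as the lens's
- tumbler: Drinking glass, 64 mm across, 85 mm high, origin at the centre of its underside; bystander
- carton: Small carton 60 x 80 x 90 mm high, origin at the centre of its underside; bystander
Mind the look-alikes: they are no part of the job. Leave any green or purple look-alike of the slice_medium alone.

How it is judged:
On the way, in this order (a step that is already met when the one before it is completed fails the run):
1. the matching slice sits flat in the recess, let go (horizontal distance between slice_medium and recess below 0.005 m and z of slice_medium in the frame of recess between -0.0075 and -0.003 m and angle between slice_medium's own z axis and vertical below 0.1 rad and contact force between slice_medium and the fingers below 0.05 N and linear speed of slice_medium below 0.02 m/s), for 0.2 s.
2. the reading lens is lifted off the desk in the gripper (height (world z) of lens above 0.03 m and contact force between lens and the fingers above 0.5 N and contact force between lens and stand below 0.05 N and contact force between lens and slice_medium below 0.05 N), for 0.2 s.
At the end, for the whole second after the job is handed in: The 35 mm slice lies flat in the recess (within 5 mm of its centre), released; the lens is held by the fingers alone, at rest (under 20 mm/s), level within 0.12 rad, its centre within 10 mm of the recess centre horizontally and its rim's mid-height within 7 mm of the pointer (horizontal distance between slice_medium and recess below 0.005 m and z of slice_medium in the frame of recess between -0.0075 and -0.003 m and angle between slice_medium's own z axis and vertical below 0.1 rad and contact force between slice_medium and the fingers below 0.05 N and contact force between lens and the fingers above 0.5 N and contact force between lens and stand below 0.05 N and contact force between lens and slice_medium below 0.05 N and horizontal distance between lens_mid and recess below 0.01 m and z of lens_mid in the frame of focal_mark between -0.007 and 0.007 m and angle between lens's own z axis and vertical below 0.12 rad and linear speed of lens below 0.02 m/s and angular speed of lens below 0.15 rad/s); the arm keeps its last pose, push and grip.
It fails at once if the pointer is pushed off its setting (more than 4 mm) (distance of focal_mark from where it was at the start of the episode above 0.004 m).
It fails at once if another slice or a bystander is moved by more than 20 mm (distance of any of slice_small, slice_large, tumbler, carton from where it was at the start of the episode above 0.02 m).
It also fails if it takes over 64 s, if anything falls off the work surface, if the arm or the gripper's body presses on something with over 40 N, if the wrist force passes 120 N, or if a joint passes its speed limit or range.

### The arm

A 6-joint arm with a two-finger parallel gripper is mounted at the origin on the work surface. World frame = base frame: x ahead of the robot, y to its left, z up, the work surface at z = 0. Lengths are in m, angles in rad, forces in N, time in s.
With the tool pointing down it reaches from about 0.25 to 0.775 m from the base axis. Payload 4 kg.
Tool frame: the origin (TCP) lies on the centre line of the jaws, within the pads' length; the fingertips stand 22 mm ahead of it and the grasp point (between the pads) lies 3 mm ahead of it; z points along the fingers, y is the direction in which the jaws open and shut (so a half turn about z gives the same grasp; the last joint's range is limited). The gripper opens to 94 mm and grips with 3 to 60 N. Pads are 16 mm wide; open, the fingers measure 119 mm over their backs; the gripper's body (75 mm by 177 mm) begins 78 mm behind the grasp point.
Start: joints at [-1.283, 0.087, 1.371, -0, 1.684, -0.103], TCP at [0.21, -0.509, 0.228] pointing down, gripper open.
Joint ranges: [-3.1, 3.1], [-0.76, 2.03], [0.27, 2.55], [-1.08, 4.22], [0.17, 2.65], [-2.57, 2.57]. Speed limits (rad/s): [2.79, 2.79, 3.14, 3.14, 3.14, 3.14].

### API

Orientations are given as [roll, pitch, yaw] about the fixed x, y, z axes, in that order (R = Rz(yaw) Ry(pitch) Rx(roll)).
In Python, from bench import robot gives the robot as it stands. The module is installed in compiled form; this text tells all that it offers.
- The arm moves only by the shell command python3 -m inch 'ROWS'. ROWS is JSON, a list of rows, each an object with "linear": the shift along the world's x, y, z scaled (see below), a list of three; "twist": the turn about the world's z scaled (see below); "gripper": the opening, from 0 (shut) to 1 (fully open). In form: [{"linear": [x, y, z], "twist": twist, "gripper": gripper}, ...]. A call has 1 to 10 rows; each row is the pose to reach, as a shift and turn from the pose commanded when the call began; what a row does not reach only later rows make up. The controller multiplies each number of a shift by 0.1 m and each number of a turn by 60 degrees. A row lasts 1/12 s, in which the tool goes at most 41.7 mm and 7.16 degrees, less where a joint would pass 70% of its speed; a pose out of reach is approached as far as the arm can. A call with a number of a shift or a turn outside -1 to 1 is refused whole. A call with a gripper value outside its range is refused whole. The fingers move at their own pace and stop on an object; the grip force is fixed at half the most. Time passes only in rows, so rows that repeat a pose let the fingers close. It gives the time, the measured TCP pose, the force and the opening at its end, in the units of the state.
- robot.get_obs(): the state, without advancing time (a new reading comes with each control period).
- robot.snapshot(name): name is "side" or "top" or "wrist"; returns a dict with "image" (420x560x3 uint8, red, green, blue), "depth" (420x560 float32, m along the optical axis (not along the pixel's ray), 0 where there is no reading), "mtx" (3x3 intrinsics, pixels), "k1" (the pictures are not rectified: a ray, as slopes to the right and down, at radius r is drawn at 1 + k1 r^2 times it, then the intrinsics apply), "rvec" (rotation vector, rad) and "tvec" (3), from world to camera coordinates, as OpenCV has them; the wrist camera has in their place "hand_eye" (4x4, takes a point from camera to tool coordinates, whose origin is the TCP and whose axes are the flange's). Camera axes: x right, y down, z forward; pixel columns grow to the right and rows downward; lengths in m; the calibration is good to about 2 mm. A picture is of the moment at which its call begins: read the wrist's pose just before it.
- robot.close_job(): hands the job in, once; it reports no verdict.
The state is a dict: "time": time; "joint_positions": joint angles; "qvel": joint speeds; "joint_torque": joint torques, N m; "tool_pos": TCP position; "ee_rot": TCP orientation; "wrist_force": force on the tool from outside, world axes, zero at the start; "wrist_torque": the same for the moment, N m; "width": finger opening in m.
Only numpy, scipy, OpenCV 4.12 (cv2) and the standard library are available. Lean on these libraries where they do the work, as an engineer would, in place of code of your own. Each camera call takes 0.05 s, during which the arm holds its last target.

## Working session

There is one attempt and no reset: what is moved stays moved. The work goes in short steps, Python scripts to look and compute and a shell command to move; the robot and the scene stay as the last step left them, time stands still between calls to the robot, and variables do not carry over. Pictures are saved under pics/ and viewed, and the job is handed in when it is done.

```bash
mkdir -p pics; ls
cat > h.py <<'E'
import numpy as np, cv2
from bench import robot
def snap(n,f):
    o=robot.get_obs(); s=robot.snapshot(n)
    cv2.imwrite(f'pics/{f}.png',s['image'][:,:,::-1]); np.savez(f'pics/{f}.npz',**s,pos=o['tool_pos'],rot=o['ee_rot'])
    return s
E
python3 - <<'E'
from h import *
for n in ['top','side','wrist']:
    s=snap(n,n+'0'); print(n,s['mtx'].tolist(),s['k1'],s.get('rvec'),s.get('tvec'),s.get('hand_eye'))
print(robot.get_obs())
E
```

```text
pics
top [[385.8621949432464, 0.0, 274.04646838554515], [0.0, 385.8621949432464, 212.4163104308117], [0.0, 0.0, 1.0]] -0.043376564440117414 [ 2.08295083 -2.13498354  0.19016175] [0.02734718 0.57360447 0.82985222] None
side [[457.93279438180605, 0.0, 279.03187993037557], [0.0, 457.93279438180605, 213.8073028265928], [0.0, 0.0, 1.0]] 0.03927562475630776 [ 0.85968564 -2.33671964  1.34089768] [0.44505429 0.28033267 0.75295613] None
wrist [[371.78269984048023, 0.0, 280.1877508082339], [0.0, 371.78269984048023, 213.26504355027097], [0.0, 0.0, 1.0]] -0.06134013032856003 None None [[ 1.44091170e-03 -9.59173700e-01 -2.82813963e-01  8.27322347e-02]
 [ 9.99998959e-01  1.40251168e-03  3.38236066e-04  3.99229149e-05]
 [ 7.22227470e-05 -2.82814156e-01  9.59174722e-01 -1.57596161e-01]
 [ 0.00000000e+00  0.00000000e+00  0.00000000e+00  1.00000000e+00]]
{'time': 0.15, 'joint_positions': array([-1.28308701e+00,  8.78162018e-02,  1.37188645e+00, -4.62445008e-07,
        1.68359565e+00, -1.03107383e-01]), 'qvel': array([ 3.40575166e-04, -1.36160048e-03, -5.31718479e-03,  8.63824719e-04,
        7.33324614e-05, -2.43249777e-03]), 'joint_torque': array([ 1.98325324e-03, -3.40642619e+01, -3.02793252e+01,  7.19990046e-02,
        3.05253128e-02, -1.12961602e-04]), 'tool_pos': array([ 0.20940343, -0.5081694 ,  0.22656656]), 'ee_rot': array([-3.13989602e+00, -1.75096287e-04,  3.90816495e-01]), 'wrist_force': array([0.74980868, 0.22015083, 0.0341201 ]), 'wrist_torque': array([-0.00256559,  0.00111605,  0.02893271]), 'width': 0.09375257041612131}
```

View pics/top0.png

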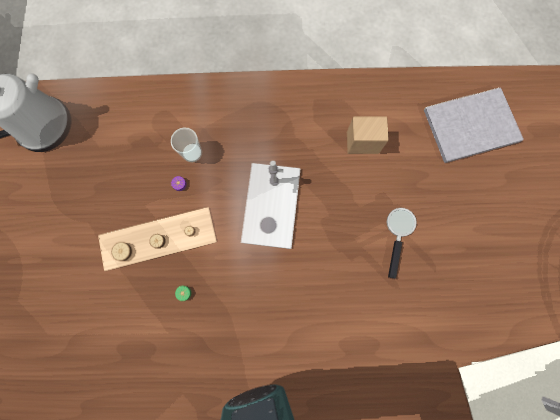

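View pics/side0.png

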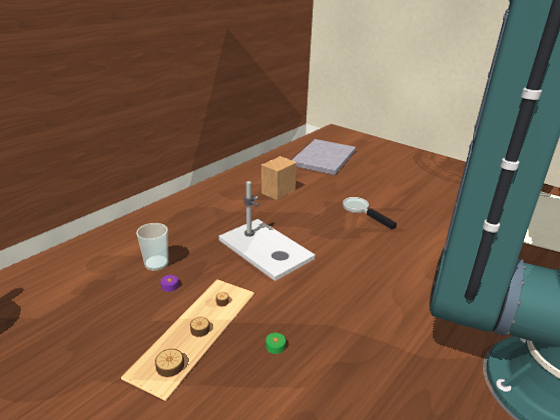

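View pics/wrist0.png

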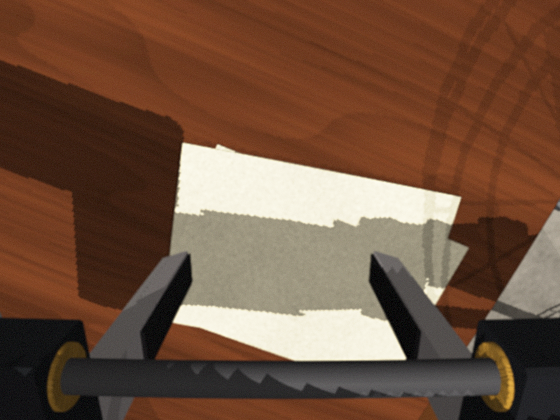

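```bash
cat >> h.py <<'E'
def ray(s,uv):
    K=s['mtx']; uv=np.atleast_2d(np.array(uv,float))
    d=(uv-[K[0,2],K[1,2]])/[K[0,0],K[1,1]]
    x=d.copy()
    for _ in range(10): x=d/(1+s['k1']*(x**2).sum(1,keepdims=True))
    return np.c_[x,np.ones(len(x))]
def cast(s,uv,z,T=None):
    r=ray(s,uv)
    if T is None:
        R,_=cv2.Rodrigues(s['rvec']); o=-R.T@s['tvec']; D=r@R
    else: o=T[:3,3]; D=r@T[:3,:3].T
    return o+D*((z-o[2])/D[:,2])[:,None]
def Tw(s,o,r):
    from scipy.spatial.transform import Rotation as Ro
    T=np.eye(4);T[:3,:3]=Ro.from_euler('xyz',r).as_matrix();T[:3,3]=o
    return T@s['hand_eye']
E
python3 - <<'E'
from h import *
s=dict(np.load('pics/top0.npz')); im=s['image'];hsv=cv2.cvtColor(im,cv2.COLOR_RGB2HSV)
for n,u in dict(L=(121,251),M=(157,240),S=(189,230)).items(): print(n,cast(s,u,.022))
R,_=cv2.Rodrigues(s['rvec'])
# depth map to world
v,u=np.mgrid[:420,:560]; uv=np.c_[u.ravel(),v.ravel()]
r=ray(s,uv)*s['depth'].ravel()[:,None]; W=(r-s['tvec'])@R; W=W.reshape(420,560,3)
np.save('pics/W.npy',W)
for p in [(121,251),(157,240),(189,230),(268,225),(260,240),(401,222),(395,262),(185,140),(368,125),(110,235)]: print(p,W[p[1],p[0]].round(4))
# stand white mask
m=((hsv[...,1]<40)&(hsv[...,2]>170)).astype(np.uint8); m[:160]=0;m[252:]=0;m[:,:235]=0;m[:,310:]=0
m=cv2.morphologyEx(m,cv2.MORPH_CLOSE,np.ones((7,7)))
c=max(cv2.findContours(m,0,1)[0],key=cv2.contourArea); print(cv2.contourArea(c)); P=cast(s,c[:,0],.012)[:,:2].astype(np.float32); print(cv2.minAreaRect(P))
big=cv2.resize(im[150:300,90:430],None,fx=2.3,fy=2.3,interpolation=2); cv2.imwrite('pics/crop0.png',big[:,:,::-1])
E
```

```text
L [[0.49723227 0.38029656 0.022     ]]
M [[0.52161074 0.29414992 0.022     ]]
S [[0.54381541 0.21764217 0.022     ]]
(121, 251) [0.4972 0.38   0.0227]
(157, 240) [0.5213 0.2934 0.0242]
(189, 230) [0.5434 0.2171 0.0244]
(268, 225) [0.5535 0.0293 0.0073]
(260, 240) [0.5168 0.0489 0.013 ]
(401, 222) [ 0.5526 -0.2923  0.0059]
(395, 262) [ 0.4562 -0.2666  0.0169]
(185, 140) [0.7688 0.2307 0.0304]
(368, 125) [ 0.7694 -0.2103  0.0872]
(110, 235) [0.5381 0.4146 0.0106]
3867.0
((0.6081132888793945, 0.021213605999946594), (0.12195093184709549, 0.21158094704151154), 81.74588775634766)
```

View pics/crop0.png

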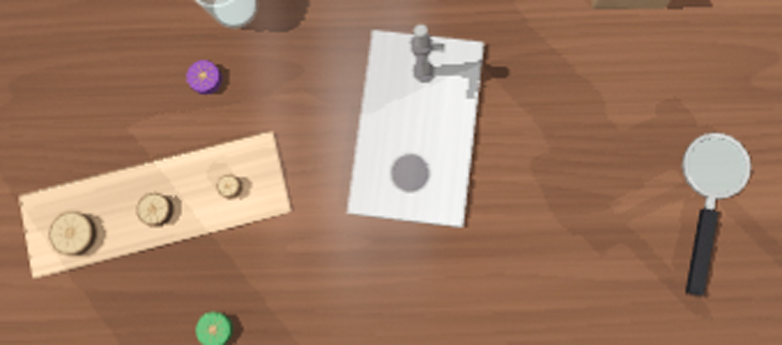

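```bash
python3 -m inch '[{"linear":[0.4,1,0],"twist":-0.25,"gripper":1},{"linear":[0.4,1,0],"twist":-0.25,"gripper":1},{"linear":[0.4,1,0],"twist":-0.25,"gripper":1}]'
python3 -m inch '[{"linear":[0.4,1,0],"twist":-0.26,"gripper":1},{"linear":[0.4,1,0],"twist":-0.26,"gripper":1},{"linear":[0.4,1,0],"twist":-0.26,"gripper":1}]'
python3 -m inch '[{"linear":[0.4,1,0],"twist":0,"gripper":0.65},{"linear":[0.4,1,0],"twist":0,"gripper":0.65},{"linear":[0.4,1,0],"twist":0,"gripper":0.65}]'
```

```text
time: 0.4
tool_pos: [0.2501, -0.4058, 0.2268]
ee_rot: [-3.139, -0.001, 0.125]
wrist_force: [0.8, 0.4, -0.6]
width: 0.0944
time: 0.65
tool_pos: [0.2899, -0.3061, 0.2272]
ee_rot: [-3.141, -0.0, -0.147]
wrist_force: [1.5, -0.8, -0.4]
width: 0.0936
time: 0.9
tool_pos: [0.33, -0.2053, 0.2274]
ee_rot: [-3.14, -0.001, -0.141]
wrist_force: [-0.1, 0.5, -0.6]
width: 0.0767
```

```bash
python3 -m inch '[{"linear":[0.4,1,0],"twist":0,"gripper":0.65},{"linear":[0.4,1,0],"twist":0,"gripper":0.65},{"linear":[0.4,1,0],"twist":0,"gripper":0.65}]'
python3 -m inch '[{"linear":[0.4,1,0],"twist":0,"gripper":0.65},{"linear":[0.6,1,0],"twist":0,"gripper":0.65},{"linear":[0.8,1,0],"twist":0,"gripper":0.65},{"linear":[0.8,1,0],"twist":0,"gripper":0.65},{"linear":[0.8,1,0],"twist":0,"gripper":0.65}]'
python3 -c "
from h import *
snap('wrist','w1');print(robot.get_obs()['tool_pos'])"
```

```text
time: 1.15
tool_pos: [0.3699, -0.1054, 0.2274]
ee_rot: [-3.14, -0.0, -0.141]
wrist_force: [0.3, -0.5, 0.6]
width: 0.0615
time: 1.57
tool_pos: [0.4502, -0.0071, 0.2264]
ee_rot: [3.141, 0.002, -0.139]
wrist_force: [-0.2, -0.1, -0.0]
width: 0.0612
[ 0.44925734 -0.00824511  0.22673979]
```

View pics/w1.png

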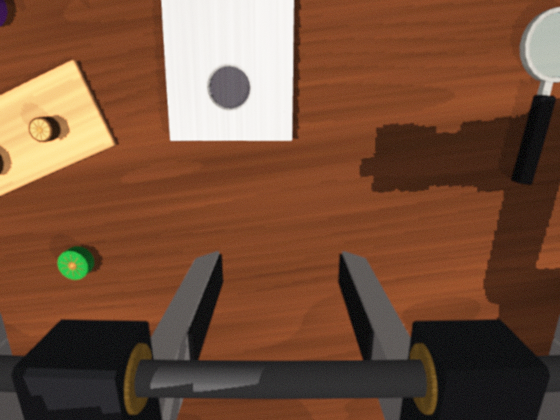

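Run:
```python
from h import *
s=dict(np.load('pics/w1.npz')); T=Tw(s,s['pos'],s['rot']); im=s['image']
hsv=cv2.cvtColor(im,cv2.COLOR_RGB2HSV)
m=((hsv[...,2]<140)).astype(np.uint8); m[:55]=0;m[125:]=0;m[:,:180]=0;m[:,285:]=0
c=max(cv2.findContours(m,0,1)[0],key=cv2.contourArea); e=cv2.fitEllipse(c);print(e)
P=cast(s,c[:,0],.012,T)[:,:2]; print('recess circ',cv2.minEnclosingCircle(P.astype(np.float32)))
P=cast(s,c[:,0],.007,T)[:,:2]; print('at floor',cv2.minEnclosingCircle(P.astype(np.float32)))
a=cast(s,[(171,140),(291,140),(165,40),(292,40)],.012,T); print(a.round(4)); print(np.degrees(np.arctan2(*(a[2]-a[0])[[1,0]])),np.degrees(np.arctan2(*(a[3]-a[1])[[1,0]])), np.linalg.norm(a[0]-a[1]))
print('lens-handle end', cast(s,(523,180),.016,T))
t=dict(np.load('pics/top0.npz'))
im=t['image'];hsv=cv2.cvtColor(im,cv2.COLOR_RGB2HSV)
m=((hsv[...,2]<140)).astype(np.uint8); m[:210]=0;m[240:]=0;m[:,:253]=0;m[:,285:]=0
c=max(cv2.findContours(m,0,1)[0],key=cv2.contourArea)
P=cast(t,c[:,0],.012)[:,:2]; print('top recess',cv2.minEnclosingCircle(P.astype(np.float32)))
```

```text
((228.95655822753906, 87.02114868164062), (39.3657112121582, 41.085750579833984), 158.25497436523438)
recess circ ((0.5541089773178101, 0.028041178360581398), 0.01965893805027008)
at floor ((0.5543990731239319, 0.0286698155105114), 0.019921917468309402)
[[ 0.513   0.0935  0.012 ]
 [ 0.4963 -0.0244  0.012 ]
 [ 0.6047  0.0798  0.012 ]
 [ 0.5875 -0.0373  0.012 ]]
-8.509311086921466 -8.074697206688434 0.11911207967893302
lens-handle end [[ 0.42513521 -0.25714689  0.016     ]]Traceback (most recent call last):
  File "<stdin>", line 13, in <module>
ValueError: max() iterable argument is empty
```

```bash
python3 -m inch '[{"linear":[0,1,0],"twist":0,"gripper":0.65},{"linear":[0,1,0],"twist":0,"gripper":0.65},{"linear":[0,1,0],"twist":0,"gripper":0.65}]'
python3 -m inch '[{"linear":[0,1,0],"twist":0,"gripper":0.65},{"linear":[0,1,0],"twist":0,"gripper":0.65},{"linear":[0,1,0],"twist":0,"gripper":0.65}]'
python3 -m inch '[{"linear":[0,0.5,0],"twist":0,"gripper":0.65},{"linear":[0,1,0],"twist":0,"gripper":0.65},{"linear":[0,1,0],"twist":0,"gripper":0.65},{"linear":[0,1,0],"twist":0,"gripper":0.65},{"linear":[0,1,0],"twist":0,"gripper":0.65}]'
python3 -c "
from h import *
snap('wrist','w2');print(robot.get_obs()['tool_pos'])"
```

```text
time: 1.87
tool_pos: [0.4484, 0.0927, 0.2277]
ee_rot: [-3.14, 0.001, -0.144]
wrist_force: [-0.1, 0.5, -0.1]
width: 0.061
time: 2.12
tool_pos: [0.4485, 0.1932, 0.2278]
ee_rot: [-3.14, 0.0, -0.143]
wrist_force: [-0.1, 0.8, -0.2]
width: 0.0612
time: 2.53
tool_pos: [0.4494, 0.29, 0.2275]
ee_rot: [3.14, 0.0, -0.144]
wrist_force: [-0.2, -0.2, -0.2]
width: 0.0611
[0.44957129 0.28946727 0.22760506]
```

View pics/w2.png

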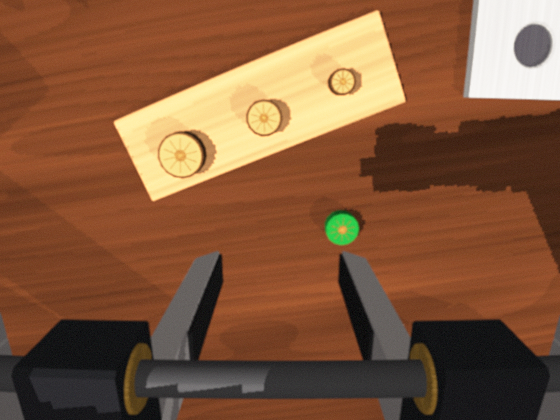

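Run:
```python
from h import *
s=dict(np.load('pics/w2.npz')); T=Tw(s,s['pos'],s['rot']); im=s['image']
g=cv2.cvtColor(im,cv2.COLOR_RGB2GRAY)
for n,(u,v,r) in dict(L=(181,155,35),M=(264,118,28),S=(343,81,22)).items():
    w=im[v-r:v+r,u-r:u+r].astype(int)
    m=(w.max(2)<110).astype(np.uint8)
    cs=max(cv2.findContours(m,0,1)[0],key=cv2.contourArea); (cx,cy),rr=cv2.minEnclosingCircle(cs)
    c=[cx+u-r,cy+v-r]; p=cast(s,[c,[c[0]+rr,c[1]]],.022,T)
    print(n,c,rr,p[0],'diam',2*np.linalg.norm(p[1]-p[0]),'centre dot',cast(s,(u,v),.022,T))
```

```text
L [192.5, 149.0] 19.006677627563477 [0.50191108 0.36826803 0.022     ] diam 0.03716385154803434 centre dot [[0.49784907 0.38066133 0.022     ]]Traceback (most recent call last):
  File "<stdin>", line 7, in <module>
ValueError: max() iterable argument is empty
```

Run:
```python
from h import *
s=dict(np.load('pics/w2.npz')); T=Tw(s,s['pos'],s['rot'])
print(cast(s,[(181,155),(264,118),(343,81)],.022,T))
print(2*np.diff(cast(s,[(247,118),(264,118)],.022,T),axis=0))
big=cv2.resize(s['image'][80:160,220:310],None,fx=6,fy=6,interpolation=0); cv2.imwrite('pics/c2.png',big[:,:,::-1])
```

```text
[[0.49784907 0.38066133 0.022     ]
 [0.52082018 0.29487082 0.022     ]
 [0.54381451 0.21703547 0.022     ]]
[[-0.0046561  -0.03198925  0.        ]]
```

View pics/c2.png

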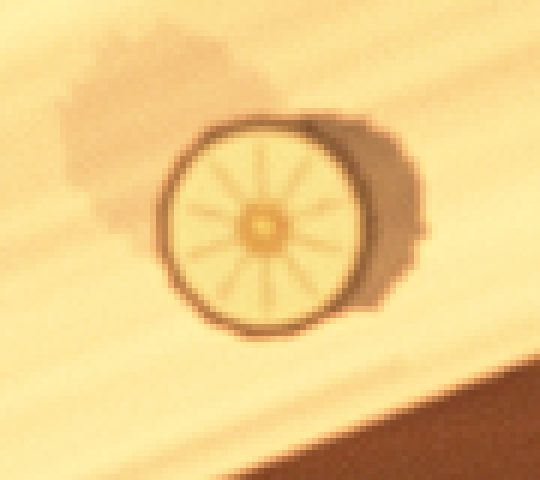

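```bash
python3 -m inch '[{"linear":[0.4,0.05,0],"twist":0,"gripper":0.65},{"linear":[0.71,0.05,-0.3],"twist":0,"gripper":0.65},{"linear":[0.71,0.05,-0.7],"twist":0,"gripper":0.65},{"linear":[0.71,0.05,-1],"twist":0,"gripper":0.65},{"linear":[0.71,0.05,-1],"twist":0,"gripper":0.65},{"linear":[0.71,0.05,-1],"twist":0,"gripper":0.65}]'
python3 -c "
from h import *
snap('wrist','w3');print(robot.get_obs()['tool_pos'])"
```

```text
time: 3.08
tool_pos: [0.5197, 0.2937, 0.126]
ee_rot: [3.138, 0.004, -0.146]
wrist_force: [0.4, -0.8, 1.3]
width: 0.0611
[0.52112223 0.29492079 0.12890961]
```

View pics/w3.png

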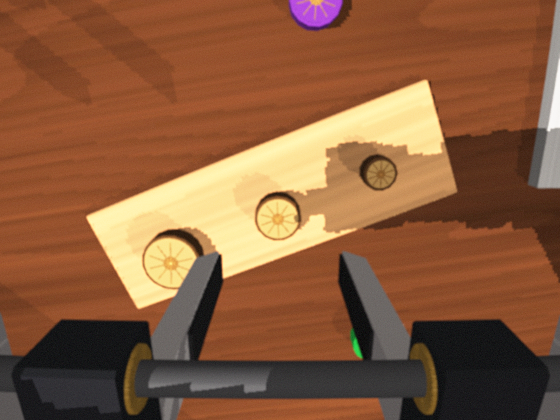

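Run:
```python
from h import *
s=dict(np.load('pics/w3.npz')); T=Tw(s,s['pos'],s['rot'])
print(cast(s,[(278,219)],.022,T),s['pos'],s['rot'])
```

```text
[[0.52067921 0.2947689  0.022     ]] [0.51971486 0.29373447 0.12598513] [ 3.13849698  0.00385619 -0.14613261]
```

```bash
python3 -m inch '[{"linear":[0,0,-0.4],"twist":0,"gripper":0.65},{"linear":[0,0,-0.7],"twist":0,"gripper":0.65},{"linear":[0,0,-0.92],"twist":0,"gripper":0.65},{"linear":[0,0,-0.92],"twist":0,"gripper":0.65},{"linear":[0,0,-0.92],"twist":0,"gripper":0.65},{"linear":[0,0,-0.92],"twist":0,"gripper":0.65}]'
```

```text
time: 3.63
tool_pos: [0.5229, 0.2973, 0.0397]
ee_rot: [-3.138, -0.006, -0.143]
wrist_force: [0.6, -1.5, 0.4]
width: 0.061
```

```bash
python3 -m inch '[{"linear":[0,0,0],"twist":0,"gripper":0.65},{"linear":[0,0,0],"twist":0,"gripper":0.65}]'
python3 -c "
from h import *
snap('side','s4');print(robot.get_obs()['tool_pos'])"
```

```text
time: 3.8
tool_pos: [0.5223, 0.2972, 0.0387]
ee_rot: [-3.139, -0.005, -0.143]
wrist_force: [-0.2, -0.2, -0.2]
width: 0.061
[0.52188881 0.29708118 0.0380545 ]
```

View pics/s4.png

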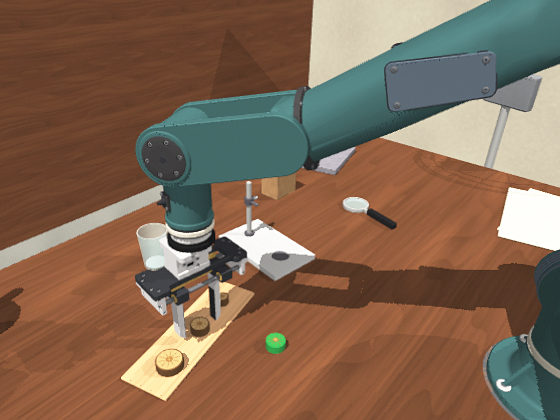

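```bash
python3 -m inch '[{"linear":[-0.01,-0.02,-0.02],"twist":0,"gripper":0.65},{"linear":[-0.01,-0.02,-0.02],"twist":0,"gripper":0.65},{"linear":[-0.01,-0.02,-0.02],"twist":0,"gripper":0.2},{"linear":[-0.01,-0.02,-0.02],"twist":0,"gripper":0.2},{"linear":[-0.01,-0.02,-0.02],"twist":0,"gripper":0.2},{"linear":[-0.01,-0.02,-0.02],"twist":0,"gripper":0.2},{"linear":[-0.01,-0.02,-0.02],"twist":0,"gripper":0.2},{"linear":[-0.01,-0.02,-0.02],"twist":0,"gripper":0.2}]'
```

```text
time: 4.52
tool_pos: [0.5194, 0.2944, 0.0334]
ee_rot: [3.141, 0.0, -0.143]
wrist_force: [1.3, 1.1, -0.1]
width: 0.0341
```

```bash
python3 -m inch '[{"linear":[0,0,0],"twist":0,"gripper":0.2},{"linear":[0,0,0],"twist":0,"gripper":0.2},{"linear":[0,0,0],"twist":0,"gripper":0.2}]'
```

```text
time: 4.77
tool_pos: [0.5195, 0.2944, 0.0335]
ee_rot: [3.141, 0.0, -0.143]
wrist_force: [0.7, 0.3, -0.8]
width: 0.0339
```

```bash
python3 -m inch '[{"linear":[0,0,0],"twist":0,"gripper":0.5},{"linear":[0,0,0],"twist":0,"gripper":0.5},{"linear":[0.01,0,0.03],"twist":0,"gripper":0.5},{"linear":[0.01,0,0.03],"twist":0,"gripper":0.5},{"linear":[0.01,0,0.03],"twist":0,"gripper":0.5}]'
python3 -m inch '[{"linear":[0,0,0],"twist":0,"gripper":0.5},{"linear":[0,0,0],"twist":0,"gripper":0.2},{"linear":[0,0,0],"twist":0,"gripper":0.2},{"linear":[0,0,0],"twist":0,"gripper":0.2},{"linear":[0,0,0],"twist":0,"gripper":0.2},{"linear":[0,0,0],"twist":0,"gripper":0.2}]'
```

```text
time: 5.18
tool_pos: [0.5209, 0.2946, 0.037]
ee_rot: [-3.141, -0.001, -0.143]
wrist_force: [0.5, 0.2, -0.6]
width: 0.0469
time: 5.68
tool_pos: [0.5205, 0.2944, 0.0364]
ee_rot: [3.141, 0.0, -0.143]
wrist_force: [-0.2, -0.6, -0.0]
width: 0.034
```

```bash
python3 -m inch '[{"linear":[0,0,0.2],"twist":0,"gripper":0.2},{"linear":[0,0,0.5],"twist":0,"gripper":0.2},{"linear":[0,0,0.8],"twist":0,"gripper":0.2},{"linear":[0,0,0.8],"twist":0,"gripper":0.2},{"linear":[0,0,0.8],"twist":0,"gripper":0.2}]'
python3 -c "
from h import *
snap('wrist','w5');snap('side','s5');print(robot.get_obs()['tool_pos'],robot.get_obs()['width'])"
```

```text
time: 6.1
tool_pos: [0.522, 0.2951, 0.1192]
ee_rot: [-3.139, -0.005, -0.143]
wrist_force: [-0.3, 0.8, 0.1]
width: 0.0339
[0.51987515 0.29417688 0.11529962] 0.033969089321881134
```

View pics/w5.png

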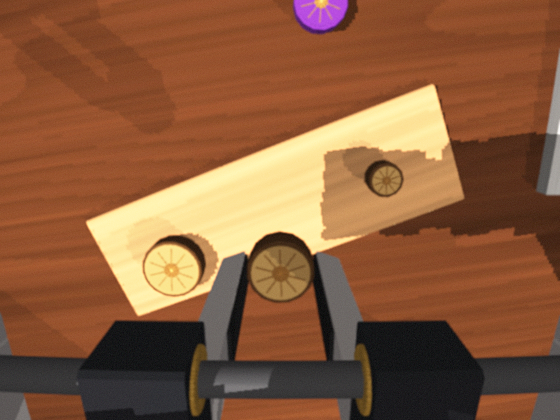

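View pics/s5.png

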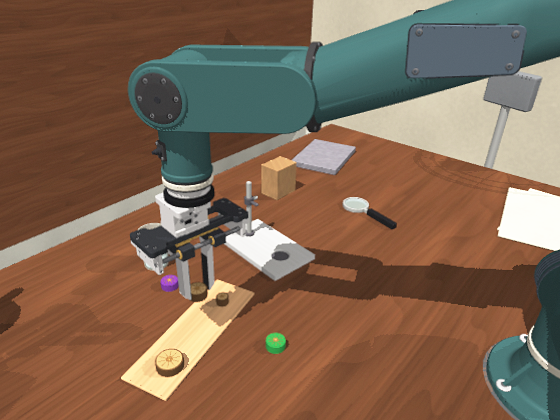

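Run:
```python
from h import *
s=dict(np.load('pics/w5.npz')); z=.0144
r=ray(s,(281,273))[0]; H=s['hand_eye']; d=H[:3,:3]@r; o=H[:3,3]; print(o+d*((z-o[2])/d[2]))
print(robot.get_obs()['tool_pos'])
```

```text
[0.00044996 0.00056368 0.0144    ]
[0.51987515 0.29417688 0.11529962]
```

```bash
python3 -m inch '[{"linear":[0.1,-0.3,0],"twist":0,"gripper":0.2},{"linear":[0.1,-0.7,0],"twist":0,"gripper":0.2},{"linear":[0.1,-1,0],"twist":0,"gripper":0.2},{"linear":[0.1,-1,0],"twist":0,"gripper":0.2}]'
python3 -m inch '[{"linear":[0.1,-0.3,0],"twist":0,"gripper":0.2},{"linear":[0.1,-0.7,0],"twist":0,"gripper":0.2},{"linear":[0.1,-1,0],"twist":0,"gripper":0.2},{"linear":[0.1,-1,0],"twist":0,"gripper":0.2}]'
python3 -m inch '[{"linear":[0.1,-0.3,0],"twist":0,"gripper":0.2},{"linear":[0.1,-0.66,0],"twist":0,"gripper":0.2},{"linear":[0.1,-0.66,0],"twist":0,"gripper":0.2},{"linear":[0.1,-0.66,0],"twist":0,"gripper":0.2},{"linear":[0.1,-0.66,0],"twist":0,"gripper":0.2},{"linear":[0.1,-0.66,0],"twist":0,"gripper":0.2}]'
python3 -c "
from h import *
snap('wrist','w6');snap('side','s6');print(robot.get_obs()['tool_pos'],robot.get_obs()['width'])"
```

```text
time: 6.53
tool_pos: [0.5293, 0.1894, 0.1138]
ee_rot: [3.137, 0.004, -0.148]
wrist_force: [-0.2, -0.4, -0.2]
width: 0.0337
time: 6.87
tool_pos: [0.5396, 0.0902, 0.1143]
ee_rot: [3.138, 0.003, -0.148]
wrist_force: [0.3, 0.3, 0.2]
width: 0.0342
time: 7.37
tool_pos: [0.5501, 0.0301, 0.1157]
ee_rot: [-3.141, 0.002, -0.142]
wrist_force: [0.3, 0.2, 0.1]
width: 0.0341
[0.5502693  0.02997595 0.116146  ] 0.03404626333528373
```

View pics/w6.png

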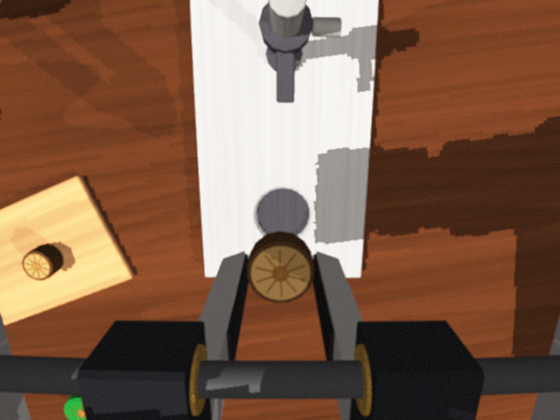

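View pics/s6.png

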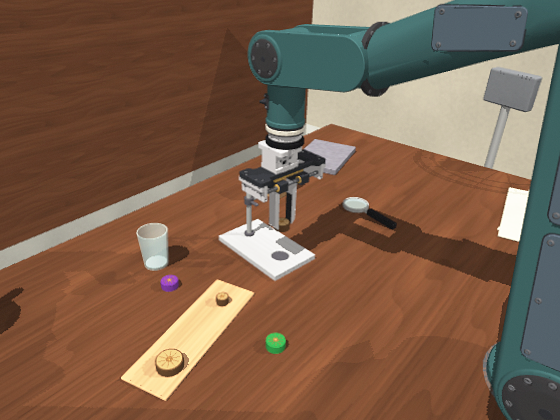

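Run:
```python
from h import *
from scipy.optimize import least_squares
s=dict(np.load('pics/w6.npz')); T=Tw(s,s['pos'],s['rot'])
g=cv2.cvtColor(s['image'],cv2.COLOR_RGB2GRAY)
cr=s['image'][180:240,240:330]; m=(g[180:240,240:330]<150).astype(np.uint8); m[:,72:]=0
c=max(cv2.findContours(m,0,1)[0],key=cv2.contourArea)[:,0]+[240,180]
c=c[(c[:,1]<222)&(c[:,0]<311)]; P=cast(s,c,.012,T)[:,:2]
f=lambda p:np.hypot(*(P-p[:2]).T)-p[2]
r=least_squares(f,[.554,.028,.02]);print(r.x,abs(r.fun).max())
f2=lambda p:np.hypot(*(P-p[:2]).T)-.0199
r=least_squares(f2,[.554,.028]);print(r.x,abs(r.fun).max(), len(P)); print(s['pos'],s['rot'],robot.get_obs()['tool_pos'])
c=np.array(r.x); x=np.array([np.cos(-.145),np.sin(-.145)])
for z in np.arange(.07,.13,.01):
    p=cast(s,(285.5,101),z,T)[0]; print(z.round(3),(p[:2]-c)@x, (p[:2]-c)@[-x[1],x[0]])
cv2.imwrite('pics/c6.png',cv2.resize(s['image'][0:240,190:380],None,fx=2.5,fy=2.5,interpolation=2)[:,:,::-1])
d=dict(np.load('pics/s6.npz'));cv2.imwrite('pics/c6s.png',cv2.resize(d['image'][170:280,220:330],None,fx=5,fy=5,interpolation=2)[:,:,::-1])
d=dict(np.load('pics/side0.npz'));cv2.imwrite('pics/c0s.png',cv2.resize(d['image'][170:280,220:330],None,fx=5,fy=5,interpolation=2)[:,:,::-1])
```

```text
[0.55474968 0.02783355 0.01914301] 0.0005531203851985231
[0.55383761 0.02796139] 0.0013613222763190595 89
[0.5500742  0.03006473 0.11571435] [-3.14096645e+00  1.55283549e-03 -1.41669247e-01] [0.5502693  0.02997595 0.116146  ]
0.07 0.08030747215326509 -0.0009701306201139345
0.08 0.08024235601064021 -0.0008424262400737084
0.09 0.08017723986801532 -0.000714721860033484
0.1 0.08011212372539056 -0.0005870174799932386
0.11 0.08004700758276569 -0.0004593130999530142
0.12 0.07998189144014081 -0.00033160871991278976
```

View pics/c6.png

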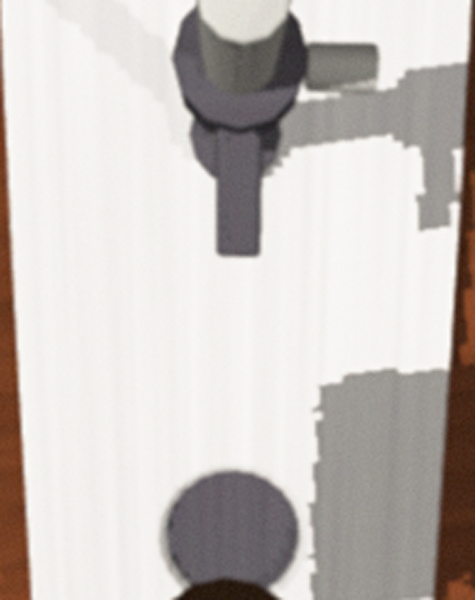

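View pics/c0s.png

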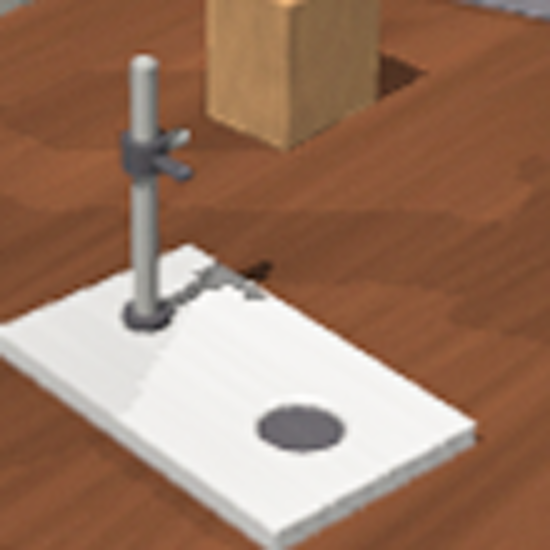

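```bash
python3 -m inch '[{"linear":[0.035,-0.015,0],"twist":0,"gripper":0.2},{"linear":[0.035,-0.015,-0.2],"twist":0,"gripper":0.2},{"linear":[0.035,-0.015,-0.4],"twist":0,"gripper":0.2},{"linear":[0.035,-0.015,-0.6],"twist":0,"gripper":0.2},{"linear":[0.035,-0.015,-0.6],"twist":0,"gripper":0.2},{"linear":[0.035,-0.015,-0.6],"twist":0,"gripper":0.2},{"linear":[0.035,-0.015,-0.6],"twist":0,"gripper":0.2},{"linear":[0.035,-0.015,-0.6],"twist":0,"gripper":0.2},{"linear":[0.035,-0.015,-0.6],"twist":0,"gripper":0.2}]'
python3 - <<'E'
from h import *
d=dict(np.load('pics/side0.npz'))
x=np.array([np.cos(-.145),np.sin(-.145)]); t=np.array([.554,.028])+.079*x
R,_=cv2.Rodrigues(d['rvec']); o=-R.T@d['tvec']; D=ray(d,(257.6,204.4))[0]@R
k=((t-o[:2])@D[:2])/(D[:2]@D[:2]); p=o+k*D; print('tip',p,p[:2]-t)
print(cv2.projectPoints(np.array([[.554,.028,.012]]),d['rvec'],d['tvec'],d['mtx'],np.array([d['k1'],0,0,0]))[0], 'seen',220+300/5,170+428/5)
t0=dict(np.load('pics/top0.npz'));W=np.load('pics/W.npy')
print(robot.get_obs()['tool_pos'])
E
```

```text
time: 8.22
tool_pos: [0.5552, 0.027, 0.0583]
ee_rot: [-3.141, -0.003, -0.143]
wrist_force: [-0.2, -0.9, -0.8]
width: 0.0337
tip [0.63066817 0.01524309 0.1053133 ] [-0.00150279 -0.001342  ]
[[[279.24308681 254.12179976]]] seen 280.0 255.6
[0.55520981 0.02698417 0.05829362]
```

```bash
python3 -m inch '[{"linear":[-0.013,0.013,-0.08],"twist":0,"gripper":0.2},{"linear":[-0.013,0.013,-0.14],"twist":0,"gripper":0.2},{"linear":[-0.013,0.013,-0.14],"twist":0,"gripper":0.2},{"linear":[-0.013,0.013,-0.14],"twist":0,"gripper":0.2},{"linear":[-0.013,0.013,-0.14],"twist":0,"gripper":0.2},{"linear":[-0.013,0.013,-0.14],"twist":0,"gripper":0.2}]'
python3 -c "
from h import *
snap('wrist','w7');print(robot.get_obs()['tool_pos'],robot.get_obs()['width'])"
```

```text
time: 8.72
tool_pos: [0.5528, 0.0282, 0.0426]
ee_rot: [3.141, -0.0, -0.143]
wrist_force: [0.6, 1.1, -0.4]
width: 0.0337
[0.55290411 0.02824176 0.04267524] 0.03403719862526621
```

View pics/w7.png

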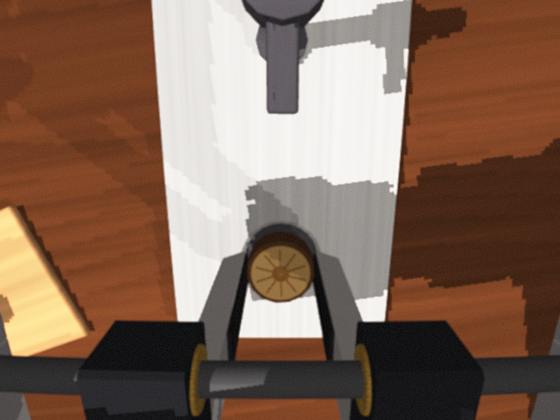

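```bash
python3 -m inch '[{"linear":[0.012,0,0],"twist":0,"gripper":0.2},{"linear":[0.012,0,-0.03],"twist":0,"gripper":0.2},{"linear":[0.012,0,-0.05],"twist":0,"gripper":0.2},{"linear":[0.012,0,-0.05],"twist":0,"gripper":0.2},{"linear":[0.012,0,-0.05],"twist":0,"gripper":0.2},{"linear":[0.012,0,-0.05],"twist":0,"gripper":0.2}]'
python3 -c "
from h import *
snap('wrist','w8');print(robot.get_obs()['tool_pos'],robot.get_obs()['width'])
def P(n,v):
    s=dict(np.load(f'pics/{n}.npz'));T=Tw(s,s['pos'],s['rot']);D=ray(s,v)[0]@T[:3,:3].T;return T[:3,3],D
a=P('w6',(285.5,101));b=P('w7',(282.5,112))
A=np.c_[a[1],-b[1]];k=np.linalg.lstsq(A,b[0]-a[0],rcond=None)[0];print(a[0]+k[0]*a[1],b[0]+k[1]*b[1])"
```

```text
time: 9.27
tool_pos: [0.5539, 0.0282, 0.0374]
ee_rot: [3.141, 0.0, -0.143]
wrist_force: [0.9, -0.1, -0.2]
width: 0.0336
[0.55383926 0.02825465 0.03740241] 0.033689377650494484
[0.6329576  0.01600163 0.1144875 ] [0.63297718 0.01604739 0.11448696]
```

View pics/w8.png

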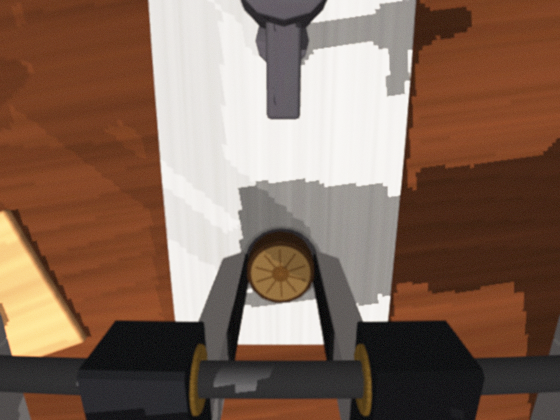

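```bash
python3 -m inch '[{"linear":[0,0,0],"twist":0,"gripper":0.4},{"linear":[0,0,0],"twist":0,"gripper":0.5},{"linear":[0,0,0],"twist":0,"gripper":0.6},{"linear":[0,0,0],"twist":0,"gripper":0.6},{"linear":[0,0,0],"twist":0,"gripper":0.6},{"linear":[0,0,0],"twist":0,"gripper":0.6}]'
python3 -m inch '[{"linear":[0,0,0.2],"twist":0,"gripper":0.6},{"linear":[0,0,0.5],"twist":0,"gripper":0.6},{"linear":[-0.1,0,0.9],"twist":0,"gripper":0.6},{"linear":[-0.5,0,1],"twist":0,"gripper":0.6},{"linear":[-0.9,0,1],"twist":0,"gripper":0.6},{"linear":[-0.9,0,1],"twist":0,"gripper":0.6},{"linear":[-0.9,0,1],"twist":0,"gripper":0.6}]'
python3 -c "
from h import *
snap('wrist','w9');print(robot.get_obs()['tool_pos'],robot.get_obs()['width'])"
```

```text
time: 9.82
tool_pos: [0.5539, 0.0283, 0.0375]
ee_rot: [3.142, 0.0, -0.143]
wrist_force: [-0.6, -0.3, -0.3]
width: 0.0559
time: 10.4
tool_pos: [0.462, 0.0284, 0.1373]
ee_rot: [3.142, 0.0, -0.143]
wrist_force: [0.4, -0.6, 0.0]
width: 0.0565
[0.46374301 0.02829335 0.13773681] 0.05630790333806232
```

View pics/w9.png

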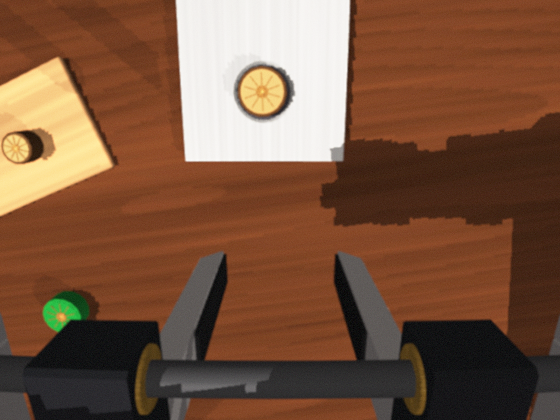

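Run:
```python
from h import *
s=dict(np.load('pics/w9.npz')); T=Tw(s,s['pos'],s['rot']); print('slice',cast(s,(262.5,91.5),.023,T))
t=dict(np.load('pics/top0.npz')); im=t['image']
m=(im.max(2)<45).astype(np.uint8); m[:230]=0;m[285:]=0;m[:,:375]=0;m[:,415:]=0
c=max(cv2.findContours(m,0,1)[0],key=cv2.contourArea)[:,0]; P=cast(t,c,.012)[:,:2].astype(np.float32); print('handle',cv2.minAreaRect(P),cv2.boundingRect(c))
hsv=cv2.cvtColor(im,cv2.COLOR_RGB2HSV); m=((hsv[...,1]<60)&(hsv[...,2]>120)).astype(np.uint8); m[:200]=0;m[245:]=0;m[:,:380]=0;m[:,422:]=0
c=max(cv2.findContours(m,0,1)[0],key=cv2.contourArea)[:,0];c=c[c[:,1]<233];P=cast(t,c,.010)[:,:2].astype(np.float32);print('lens',cv2.minEnclosingCircle(P))
```

```text
slice [[0.55422836 0.02761467 0.023     ]]
handle ((0.46540865302085876, -0.261282354593277), (0.003000065218657255, 0.08436213433742523), 75.47978973388672) (389, 241, 7, 36)
lens ((0.5519692897796631, -0.2917352318763733), 0.0361042320728302)
```

```bash
python3 -m inch '[{"linear":[-0.2,-0.3,0.4],"twist":0,"gripper":0.6},{"linear":[-0.2,-0.7,0.4],"twist":0,"gripper":0.6},{"linear":[-0.2,-1,0.4],"twist":0,"gripper":0.6},{"linear":[-0.2,-1,0.4],"twist":0,"gripper":0.6}]'
python3 -m inch '[{"linear":[-0.2,-0.3,0.3],"twist":0,"gripper":0.6},{"linear":[-0.2,-0.7,0.3],"twist":0,"gripper":0.6},{"linear":[-0.2,-1,0.3],"twist":0,"gripper":0.6},{"linear":[-0.2,-1,0.3],"twist":0,"gripper":0.6}]'
python3 -m inch '[{"linear":[-0.2,-0.3,0],"twist":-0.1,"gripper":0.6},{"linear":[-0.2,-0.8,0],"twist":-0.12,"gripper":0.6},{"linear":[-0.2,-0.9,0],"twist":-0.12,"gripper":0.6},{"linear":[-0.2,-0.9,0],"twist":-0.12,"gripper":0.6},{"linear":[-0.2,-0.9,0],"twist":-0.12,"gripper":0.6},{"linear":[-0.2,-0.9,0],"twist":-0.12,"gripper":0.6}]'
python3 -c "
from h import *
snap('wrist','w10');snap('top','t10');snap('side','s10');print(robot.get_obs()['tool_pos'],robot.get_obs()['width'])"
```

```text
time: 10.78
tool_pos: [0.4459, -0.0775, 0.1791]
ee_rot: [3.138, -0.004, -0.15]
wrist_force: [0.3, 0.2, 0.4]
width: 0.0565
time: 11.12
tool_pos: [0.4251, -0.1769, 0.2079]
ee_rot: [3.138, -0.001, -0.149]
wrist_force: [0.3, 0.1, -0.4]
width: 0.0566
time: 11.62
tool_pos: [0.4046, -0.2608, 0.2071]
ee_rot: [-3.14, 0.001, -0.268]
wrist_force: [0.3, 0.6, 0.3]
width: 0.056
[ 0.40446155 -0.26053027  0.20756162] 0.05633228735231429
```

View pics/w10.png

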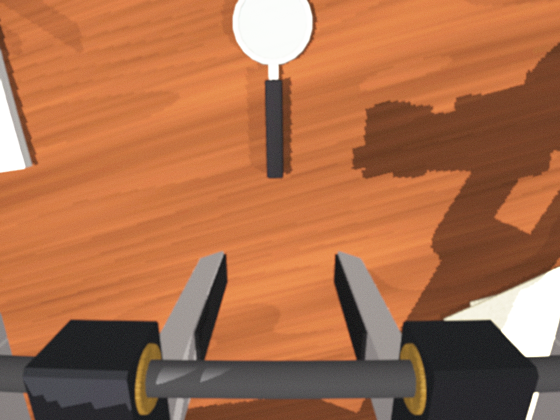

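View pics/t10.png

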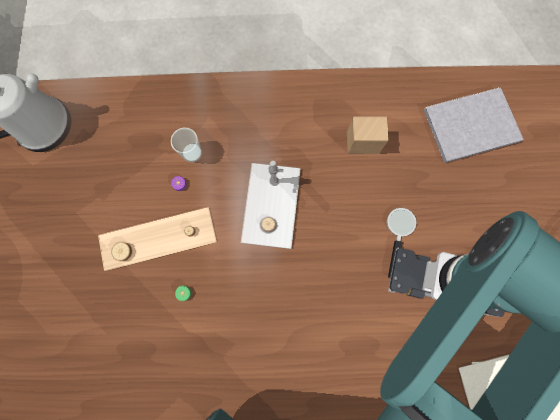

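Run:
```python
from h import *
s=dict(np.load('pics/w10.npz')); T=Tw(s,s['pos'],s['rot'])
im=s['image']; m=(im.max(2)<70).astype(np.uint8); m[:70]=0;m[185:]=0;m[:,:255]=0;m[:,295:]=0
c=max(cv2.findContours(m,0,1)[0],key=cv2.contourArea)[:,0]; P=cast(s,c,.016,T)[:,:2].astype(np.float32); print(cv2.minAreaRect(P)); 
b=np.median(cast(s,[(273,85)],.016,T),0); 
for v in (90,120,150,170):
    u=c[abs(c[:,1]-v)<3,0]; print(v,u.min(),u.max(),cast(s,[((u.min()+u.max())/2,v)],.016,T)[0])
hsv=cv2.cvtColor(im,cv2.COLOR_RGB2HSV); m=((hsv[...,1]<60)&(hsv[...,2]>120)).astype(np.uint8); m[75:]=0;m[:,:220]=0;m[:,330:]=0
c=max(cv2.findContours(m,0,1)[0],key=cv2.contourArea)[:,0];c=c[(c[:,1]<60)&(c[:,1]>0)];P=cast(s,c,.010,T)[:,:2]
from scipy.optimize import least_squares
r=least_squares(lambda p:np.hypot(*(P-p[:2]).T)-p[2],[.55,-.29,.035]);print(r.x,abs(r.fun).max())
```

```text
((0.46399959921836853, -0.2712922692298889), (0.014480507001280785, 0.08684747666120529), 75.47606658935547)
90 266 281 [ 0.49783729 -0.27990676  0.016     ]
120 267 282 [ 0.47222725 -0.27373822  0.016     ]
150 267 282 [ 0.44589    -0.26643363  0.016     ]
170 268 282 [ 0.42760977 -0.26185201  0.016     ]
[ 0.55321912 -0.29405728  0.03471142] 0.0006991660995710608
```

```bash
python3 -m inch '[{"linear":[0.3,-0.06,-0.2],"twist":0.015,"gripper":0.6},{"linear":[0.6,-0.13,-0.5],"twist":0.015,"gripper":0.6},{"linear":[0.73,-0.145,-0.8],"twist":0.015,"gripper":0.6},{"linear":[0.73,-0.145,-1],"twist":0.015,"gripper":0.6},{"linear":[0.73,-0.145,-1],"twist":0.015,"gripper":0.6},{"linear":[0.73,-0.145,-1],"twist":0.015,"gripper":0.6},{"linear":[0.73,-0.145,-1],"twist":0.015,"gripper":0.6}]'
python3 -m inch '[{"linear":[0,0,-0.2],"twist":0,"gripper":0.6},{"linear":[0,0,-0.4],"twist":0,"gripper":0.6},{"linear":[0,0,-0.5],"twist":0,"gripper":0.6},{"linear":[0,0,-0.5],"twist":0,"gripper":0.6},{"linear":[0,0,-0.5],"twist":0,"gripper":0.6},{"linear":[0,0,-0.5],"twist":0,"gripper":0.6},{"linear":[0,0,-0.5],"twist":0,"gripper":0.6}]'
python3 -c "
from h import *
snap('wrist','w11');print(robot.get_obs()['tool_pos'],robot.get_obs()['ee_rot'])"
```

```text
time: 12.35
tool_pos: [0.4776, -0.2762, 0.1094]
ee_rot: [3.141, -0.003, -0.252]
wrist_force: [0.7, 0.6, 0.8]
width: 0.0562
time: 12.93
tool_pos: [0.4779, -0.277, 0.0595]
ee_rot: [3.14, -0.003, -0.253]
wrist_force: [-0.5, 0.2, 0.7]
width: 0.0563
[ 0.47776515 -0.27687687  0.05921767] [ 3.14040922e+00 -2.83375070e-03 -2.53267554e-01]
```

View pics/w11.png

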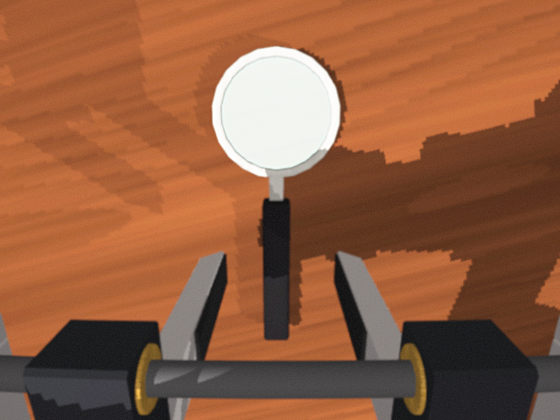

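```bash
python3 -m inch '[{"linear":[0,0.018,-0.1],"twist":0,"gripper":0.6},{"linear":[0,0.018,-0.2],"twist":0,"gripper":0.6},{"linear":[0,0.018,-0.31],"twist":0,"gripper":0.6},{"linear":[0,0.018,-0.31],"twist":0,"gripper":0.6},{"linear":[0,0.018,-0.31],"twist":0,"gripper":0.6},{"linear":[0,0.018,-0.31],"twist":0,"gripper":0.6},{"linear":[0,0.018,-0.31],"twist":0,"gripper":0.6},{"linear":[0,0.018,-0.31],"twist":0,"gripper":0.6}]'
```

```text
time: 13.65
tool_pos: [0.4773, -0.2747, 0.0271]
ee_rot: [3.141, -0.001, -0.253]
wrist_force: [0.0, -0.4, -0.5]
width: 0.0565
```

```bash
python3 -m inch '[{"linear":[0,0,0],"twist":0,"gripper":0.05},{"linear":[0,0,0],"twist":0,"gripper":0.05},{"linear":[0,0,0],"twist":0,"gripper":0.05},{"linear":[0,0,0],"twist":0,"gripper":0.05},{"linear":[0,0,0],"twist":0,"gripper":0.05},{"linear":[0,0,0],"twist":0,"gripper":0.05},{"linear":[0,0,0],"twist":0,"gripper":0.05},{"linear":[0,0,0],"twist":0,"gripper":0.05},{"linear":[0,0,0],"twist":0,"gripper":0.05}]'
python3 -m inch '[{"linear":[0,0,0.1],"twist":0,"gripper":0.05},{"linear":[0,0,0.3],"twist":0,"gripper":0.05},{"linear":[0,0,0.5],"twist":0,"gripper":0.05},{"linear":[0,0,0.8],"twist":0,"gripper":0.05},{"linear":[0,0,1],"twist":0,"gripper":0.05},{"linear":[0,0,1],"twist":0,"gripper":0.05},{"linear":[0,0,1],"twist":0,"gripper":0.05},{"linear":[0,0,1],"twist":0,"gripper":0.05},{"linear":[0,0,1],"twist":0,"gripper":0.05}]'
python3 -c "
from h import *
snap('wrist','w12');snap('side','s12');print(robot.get_obs()['tool_pos'],robot.get_obs()['ee_rot'])"
```

```text
time: 14.4
tool_pos: [0.4769, -0.2744, 0.0265]
ee_rot: [3.142, 0.0, -0.253]
wrist_force: [0.1, 0.1, -0.0]
width: 0.0156
time: 15.15
tool_pos: [0.4757, -0.2736, 0.1241]
ee_rot: [-3.14, 0.004, -0.253]
wrist_force: [-0.3, 0.4, -1.3]
width: 0.0158
[ 0.47592985 -0.27377703  0.12432558] [-3.14024258  0.00374168 -0.25328117]
```

View pics/w12.png

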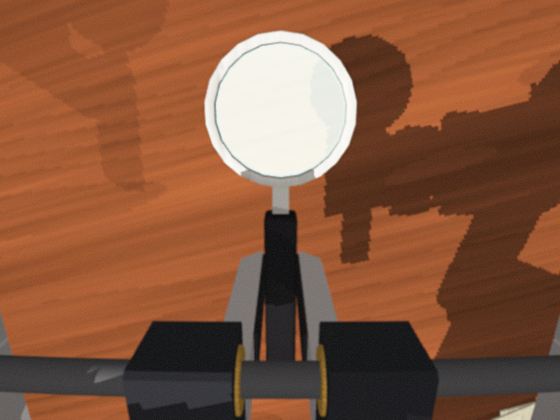

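View pics/s12.png

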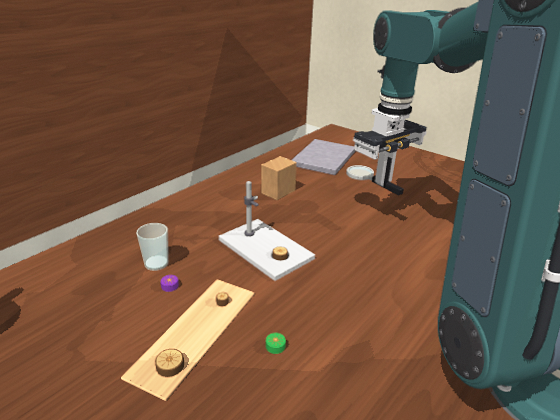

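```bash
cat > tilt.py <<'E'
from h import *
import sys
from scipy.optimize import least_squares
def lens(f):
    s=dict(np.load(f'pics/{f}.npz')); H=s['hand_eye']
    hsv=cv2.cvtColor(s['image'],cv2.COLOR_RGB2HSV)
    m=((hsv[...,1]<60)&(hsv[...,2]>120)).astype(np.uint8); m[200:]=0; m[:,:190]=0;m[:,375:]=0
    c=max(cv2.findContours(m,0,1)[0],key=cv2.contourArea); hull=cv2.convexHull(c)
    c=c[:,0]; c=c[c[:,1]<165]
    d=ray(s,c)@H[:3,:3].T; o=H[:3,3]; z=.0165
    P=(o+d*((z-o[2])/d[:,2])[:,None])[:,:2]
    r=least_squares(lambda p:np.hypot(*(P-p[:2]).T)-p[2],[.08,0,.035]); print('lens in tool (at z .0165)',r.x,abs(r.fun).max())
    # depth of the white area
    mm=np.zeros_like(m); cv2.drawContours(mm,[hull],-1,1,-1); mm[165:]=0
    mm=cv2.erode(mm,np.ones((3,3))); inn=cv2.erode(mm,np.ones((9,9)))
    for n,k in (('rim',mm-inn),('glass',inn)):
        v,u=np.nonzero(k); dz=s['depth'][v,u]; X=ray(s,np.c_[u,v])*dz[:,None]; X=X@H[:3,:3].T+o
        g=dz>0; X=X[g]; q=abs(X[:,2]-np.median(X[:,2]))<.01; X=X[q]
        A=np.c_[X[:,:2]-r.x[:2],np.ones(len(X))]; print(n,len(X),np.linalg.lstsq(A,X[:,2],rcond=None)[0])
lens(sys.argv[1])
E
python3 tilt.py w12
```

```text
lens in tool (at z .0165) [0.07912021 0.00012417 0.03441328] 0.00040142198689602226
rim 2180 [-0.02671357  0.00103749  0.01687335]
glass 14331 [-0.01181371 -0.00167155  0.0189656 ]
```

Run:
```python
from h import *
for n,(u,v0,v1) in dict(w6=(285,70,98),w7=(282,60,108),w8=(283,60,113)).items():
    s=dict(np.load(f'pics/{n}.npz')); T=Tw(s,s['pos'],s['rot'])
    uv=np.array([(a,b) for a in range(u-4,u+5) for b in range(v0,v1,3)])
    d=s['depth'][uv[:,1],uv[:,0]]; X=ray(s,uv)*d[:,None]@T[:3,:3].T+T[:3,3]
    print(n,np.median(X,0),X[:,2].std())
    b=np.array([(a,140) for a in range(210,230)]); d=s['depth'][b[:,1],b[:,0]]; X=ray(s,b)*d[:,None]@T[:3,:3].T+T[:3,3]; print('  plate z',np.median(X[:,2]))
d=dict(np.load('pics/side0.npz')); s=d;R,_=cv2.Rodrigues(d['rvec'])
for uv in [(256,203),(257,204),(255,203),(257,203),(270,235),(240,245)]:
    print(uv,((ray(d,uv)*d['depth'][uv[1],uv[0]]-d['tvec'])@R)[0].round(4))
# post top check in side: z=.150
x=np.array([np.cos(-.145),np.sin(-.145)]);p=np.array([.554,.028])+.110*x
for z in (.012,.15): print(cv2.projectPoints(np.array([[*p,z]]),d['rvec'],d['tvec'],d['mtx'],np.array([d['k1'],0,0,0]))[0])
cv2.imwrite('pics/cp.png',cv2.resize(d['image'][175:245,225:285],None,fx=9,fy=8.5,interpolation=0)[:,:,::-1])
```

```text
w6 [0.64018091 0.01513128 0.10654772] 0.0007128598394926554
  plate z 0.01221772922859271
w7 [0.63967048 0.01517755 0.1065404 ] 0.000644691861822911
  plate z 0.01223088515335212
w8 [0.63960062 0.01516057 0.10661675] 0.00978732895800317
  plate z 0.012416462157808145
(256, 203) [0.6348 0.016  0.1076]
(257, 204) [0.6313 0.0165 0.1066]
(255, 203) [0.6372 0.0167 0.1071]
(257, 203) [0.6346 0.0129 0.1064]
(270, 235) [ 0.6174 -0.0143  0.0144]
(240, 245) [0.6435 0.061  0.0125]
[[[248.33569693 233.37299786]]]
[[[247.83607922 181.70851526]]]
```

View pics/cp.png

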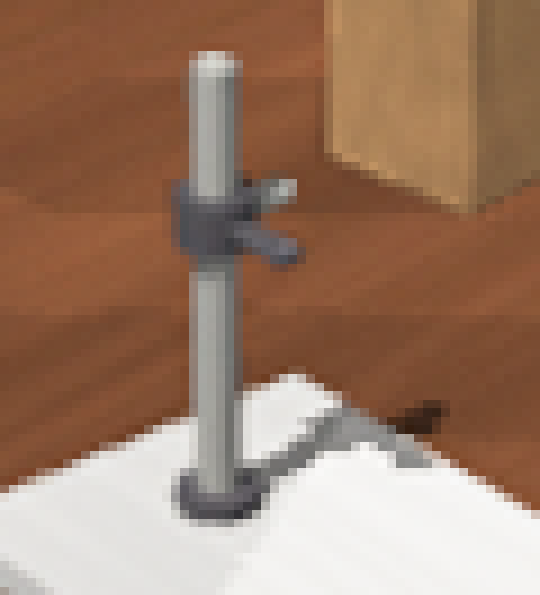

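```bash
python3 -m inch '[{"linear":[0,0.2,0],"twist":0,"gripper":0.05},{"linear":[0,0.5,0],"twist":0,"gripper":0.05},{"linear":[0,0.8,0],"twist":0,"gripper":0.05},{"linear":[0,1,0],"twist":0,"gripper":0.05},{"linear":[0,1,0],"twist":0,"gripper":0.05}]'
python3 -m inch '[{"linear":[0,0.2,0],"twist":0,"gripper":0.05},{"linear":[0,0.5,0],"twist":0,"gripper":0.05},{"linear":[0,0.8,0],"twist":0,"gripper":0.05},{"linear":[0,1,0],"twist":0,"gripper":0.05},{"linear":[0,1,0],"twist":0,"gripper":0.05}]'
python3 -m inch '[{"linear":[0,0.2,0],"twist":0,"gripper":0.05},{"linear":[0,0.5,0],"twist":0,"gripper":0.05},{"linear":[0,0.8,0],"twist":0,"gripper":0.05},{"linear":[0.01,1,0],"twist":0,"gripper":0.05},{"linear":[0.01,1,0],"twist":0,"gripper":0.05},{"linear":[0.01,1,0],"twist":0,"gripper":0.05}]'
```

```text
time: 15.67
tool_pos: [0.4762, -0.1707, 0.1252]
ee_rot: [-3.139, 0.003, -0.249]
wrist_force: [0.1, 0.4, -1.2]
width: 0.0159
time: 16.08
tool_pos: [0.4765, -0.0718, 0.1257]
ee_rot: [-3.14, 0.002, -0.25]
wrist_force: [-1.0, -0.1, -2.0]
width: 0.0158
time: 16.58
tool_pos: [0.478, 0.0249, 0.126]
ee_rot: [3.14, 0.0, -0.252]
wrist_force: [0.2, 0.3, -1.1]
width: 0.016
```

```bash
python3 -m inch '[{"linear":[0,0.1,0],"twist":0,"gripper":0.05},{"linear":[0,0.23,0],"twist":0,"gripper":0.05},{"linear":[0,0.23,0],"twist":0,"gripper":0.05},{"linear":[0,0.23,0],"twist":0,"gripper":0.05},{"linear":[0,0.23,0],"twist":0,"gripper":0.05},{"linear":[0,0.23,0],"twist":0,"gripper":0.05},{"linear":[0,0.23,0],"twist":0,"gripper":0.05},{"linear":[0,0.23,0],"twist":0,"gripper":0.05}]'
python3 -c "
from h import *
snap('wrist','w13');snap('side','s13');snap('top','t13');print(robot.get_obs()['tool_pos'],robot.get_obs()['ee_rot'])"; python3 tilt.py w13
```

```text
time: 17.25
tool_pos: [0.4779, 0.0481, 0.1265]
ee_rot: [3.141, -0.0, -0.254]
wrist_force: [-0.6, 0.3, -2.1]
width: 0.0157
[0.47792478 0.04836731 0.12654856] [ 3.14149223e+00 -8.12186966e-05 -2.53540139e-01]
lens in tool (at z .0165) [ 0.08845209 -0.0006226   0.04304281] 0.010473306341760032
rim 1545 [-0.00062388  0.00018909  0.11415723]
glass 16327 [-0.01885665  0.00033972  0.01848999]
```

View pics/w13.png

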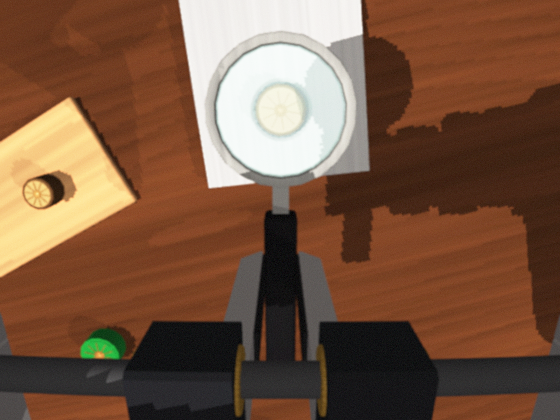

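View pics/s13.png

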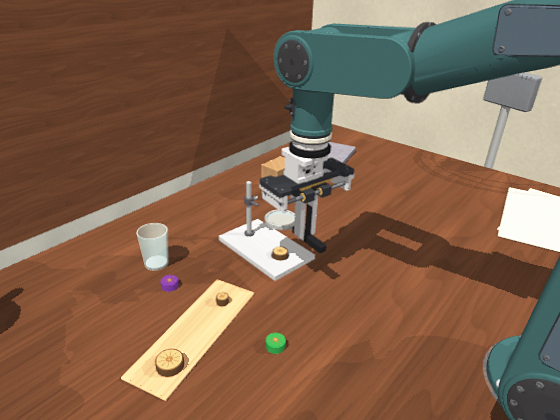

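View pics/t13.png

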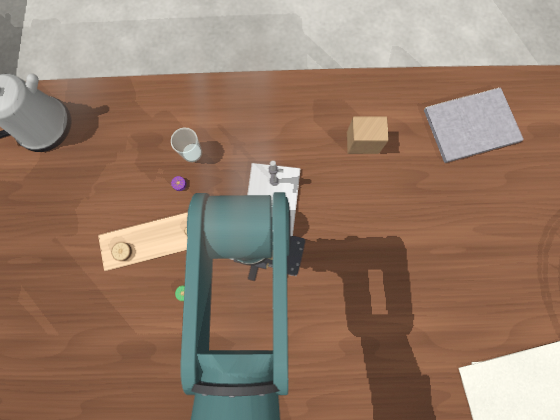

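Run:
```python
from h import *
d=dict(np.load('pics/s13.npz'))
a=np.linspace(0,6.283,60); 
pts=np.c_[.5545+.035*np.cos(a),.0285+.035*np.sin(a),np.full(60,.105)]
q=cv2.projectPoints(pts,d['rvec'],d['tvec'],d['mtx'],np.array([d['k1'],0,0,0]))[0][:,0]
im=cv2.resize(d['image'][170:280,220:330],None,fx=5,fy=5,interpolation=0)[:,:,::-1].copy()
for p in q: cv2.circle(im,tuple(int(v) for v in (p-[220,170])*5),2,(0,0,255),-1)
cv2.imwrite('pics/c13.png',im); o=robot.get_obs(); print(o['time'],o['tool_pos'],abs(o['qvel']).max(),o['width'])
```

```text
17.4 [0.47792478 0.04836731 0.12654856] 0.0038050191883334987 0.015880569758478957
```

View pics/c13.png

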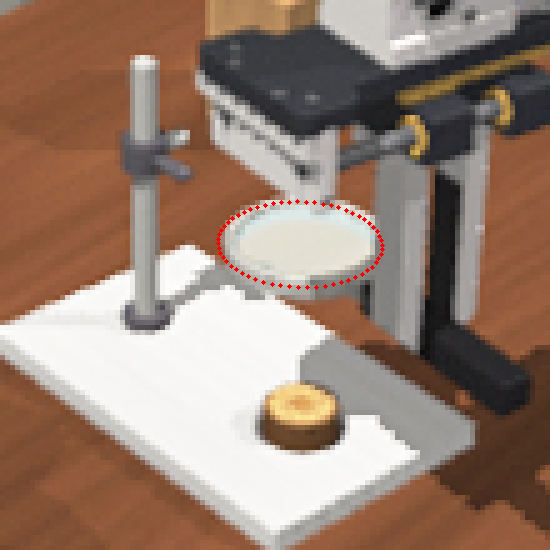

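```bash
python3 -m inch '[{"linear":[0,0,0],"twist":0,"gripper":0.05},{"linear":[0,0,0],"twist":0,"gripper":0.05},{"linear":[0,0,0],"twist":0,"gripper":0.05},{"linear":[0,0,0],"twist":0,"gripper":0.05},{"linear":[0,0,0],"twist":0,"gripper":0.05}]'
python3 -c "
from bench import robot
print(robot.get_obs()['tool_pos'],robot.get_obs()['width']); print(robot.close_job())"
```

```text
time: 17.82
tool_pos: [0.4779, 0.0486, 0.1265]
ee_rot: [3.142, -0.0, -0.253]
wrist_force: [-0.0, -0.5, -2.5]
width: 0.0158
[0.47792065 0.04858043 0.12649866] 0.015800919508470672
the job is handed in; nothing more can be done
None
```

The 35 mm slice is seated in the recess. I then gripped the lens by its handle and handed in at 17.8 s, still holding it over the slice. `close_job()` gave no verdict, so what follows is my own measurement.

- **Slice:** after release it lay flat in the recess, about 0.5 mm off centre in the wrist view.
- **Lens position:** its centre came out about 1 mm from the recess centre. The rim's mid-height was 0.105 m, against 0.104 m for the pointer. Both lens figures come from the arm's pose plus the lens's place in the grip. The side view matched the expected rim to within about 1.5 px.
- **Level and still:** tilt was 0.03 rad or less from depth readings, and the arm was at rest with the grip holding at 15.8 mm.
- **Rest of the desk:** I saw no movement of the pointer, the other slices or the bystanders in the pictures, though I did not re-measure them. In the last top view the arm hid the small slice.

**Disagreements:**
- **Pointer height:** triangulating from two nearby wrist views gave 0.114 m, against 0.104 m from depth in three wrist views and 0.105–0.107 m from the side view. I used the depth value, because the two wrist views were too close together to be reliable.
- **Final wrist picture:** the rim and centre fit failed there because the white stand behind the lens confused the mask. I relied on the same fit made after the lift instead. The lens looked unchanged in the picture and the glass depth matched.

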